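# Show the camera the hidden side of a soldered ring

### The job

On the soldering bench, slide the ring holder along its channel, under the blue hood, until it seats against the stop hidden there. Then swing the spring-loaded inspection mirror by its orange pin until the bench camera's red aiming beam, bounced off the mirror, lands on the red marker on the side of the holder, so that the camera sees it. Finish still holding the mirror at that angle (it springs back if let go), and leave the jar, the cup and the brick where they are.

Things in the scene. Friction and masses are not known exactly. Their poses are not given: they have to be found in the camera images.
- fixture: Fixed aluminium channel, 330 mm long (x -130 to +200), 85 wide, 24 tall; origin on the bench, x axis along it, away from the robot, into a blue hood (50 mm high, from x = 115 on). Channel floor 6 mm up; rails 65 mm apart, with lips (20 to 24 mm up, 47 mm apart) over the holder's foot. Place and yaw vary.
- holder: Loose ring holder, 0.5 to 0.8 kg, captive in the channel; channel's axes. Origin under a steel foot 180 x 60 x 12 mm (x -75 to +105). At x = -60 a black tail grip 20 x 20 mm, top 62 mm above the origin: pinch and push here. At x = 30 a wooden upright 44 (x) x 14 mm, top at 100, a brass ring on it, the red marker on its +y side. Starts 50 to 105 mm short of its seat.
- tail (a point): Centre of the black tail grip of the holder, 22 mm below its top; about 46 mm above the bench.
- nose (a point): Front end of the holder's foot, the part that meets the stop.
- marker (a point): Centre of the red marker, a disc of 30 mm diameter on the holder's +y side, 80 mm above the bench, 90 mm ahead of the tail grip and 9 mm to its left (holder axes).
- stop: Fixed steel stop, 40 mm wide, 10 high, out of sight in the channel under the hood; its face lies 125 to 165 mm along the channel's x axis, different each time. Origin on the face that the nose meets, x along the channel: the nose is seated at x = 0 in this frame. Rigid: felt as a sudden rise of the push force (the waxed slide alone takes some 1 to 5 N).
- stand: Fixed dark steel base of mirror and camera; place and yaw vary. Origin on the bench under the mirror's vertical pivot, x axis towards the bench camera (black box with lens, 55 x 44 x 46 mm, 180 mm from the pivot, top at 103 mm). The camera looks along -x at the pivot, 80 mm above the bench; a thin red beam (drawn, not solid) shows its line of sight.
- mirror: Round mirror, 54 mm, centre 80 mm up, on the stand's vertical pivot. Origin on the pivot at bench height, x axis = normal of the reflecting face, z up. At rest the normal is -85 deg from the stand's x axis; it turns from there up to 1.15 rad anticlockwise seen from above; a spring (0.6 N m/rad) brings it back. A flat lever (top 40 mm up) points along -x to the orange pin.
- pin (a point): Upright round orange pin at the lever's end, 16 mm diameter, from 32 to 90 mm above the bench, 130 mm from the mirror's pivot on the -x side of the mirror; this point is on its axis 75 mm above the bench. Pinch it here or push it; about 1 to 5 N holds it.
- sight: Line of sight after the mirror, drawn as a red beam 220 mm long (not solid; really it goes on), level, 80 mm above the bench. Origin on the pivot at bench height, x axis along the beam. Turns twice as far as the mirror; at rest -170 deg from the stand's x axis. It hits the marker's centre when the marker's y in this frame is 0, x positive.
- flux_jar: Bystander: jar with a blue lid, 60 mm diameter, 75 mm tall; origin under its centre. Leave it.
- steel_cup: Bystander: steel cup, 70 mm diameter, 80 mm tall; origin under its centre. Leave it.
- fire_brick: Bystander: pale fire brick 115 x 65 x 55 mm; origin under its centre. Leave it.
Not all that is in view belongs to the job. There is more than one size of the holder; the job needs the middle-sized.

How it is judged:
By the outcome, as a careful person would: the job done as asked, in the order asked, and still so for the second after the job is handed in, while the arm keeps its last pose, push and grip.
It also fails if it takes over 64 s, if anything falls off the work surface, if the arm or the gripper's body presses on something with over 40 N, if the wrist force passes 120 N, or if a joint passes its speed limit or range.

### The arm

A 7-joint arm with a two-finger parallel gripper is mounted at the origin on the work surface. World frame = base frame: x ahead of the robot, y to its left, z up, the work surface at z = 0. Lengths are in m, angles in rad, forces in N, time in s.
With the tool pointing down it reaches from about 0.35 to 0.775 m from the base axis. Payload 3.1 kg.
Tool frame: the origin (TCP) lies between the finger pads; the fingertips stand 25 mm ahead of it and the grasp point (between the pads) lies 6 mm ahead of it (ctrl.nose_length is the distance from the TCP to the fingertips, in m); z points along the fingers, y is the line along which they close (so a half turn about z gives the same grasp; the last joint's range is limited). The gripper opens to 85 mm and grips with 20 to 120 N. Pads are 22 mm wide; open, the fingers measure 114 mm over their backs; the gripper's body (76 mm by 85 mm) begins 54 mm behind the grasp point. The pads swing forward as they close: fully open they stand 13 mm farther back than shut.
Start: joints at [1.066, 0.311, 0.014, 1.512, -0.004, 1.319, -0.027], TCP at [0.246, -0.492, 0.256] pointing down, gripper open.
Joint ranges: [-2.7, 2.7], [-0.3, 1.91], [-1.27, 1.3], [0.12, 2.57], [-1.44, 4.58], [0.2, 2.03], [-3.05, 3.05]. Speed limits (rad/s): [2.79, 2.79, 3.14, 3.14, 3.14, 3.14, 3.14].

### API

Orientations are given as a unit quaternion [x, y, z, w].
In Python, from cell import ctrl gives the robot as it stands. Calls block until the motion is done:
- ctrl.move_to(position, orientation): joint-space move of the TCP to a pose.
- ctrl.move_linear(position, feed=0.15, rot=None, stop_force=None): straight line of the TCP; rot=None keeps the orientation; feed is the mean speed in m/s. With stop_force (N) it stops when the force on the tool has changed by that much, and returns True; else False.
- ctrl.move_j(angles): joint-space move.
- ctrl.set_gripper(opening): finger opening in m; the grip force is fixed at half the most; returns when the fingers have stopped.
- ctrl.dwell(seconds).
- ctrl.solve_ik(position, orientation): joint angles nearest the present ones, or None.
- ctrl.state(): the state.
- ctrl.read_camera(name): name is "side" or "top" or "wrist"; returns (picture, depth): 400x640x3 uint8, red, green, blue; 400x640 float32, m along the optical axis (not along the pixel's ray), 0 where there is no reading.
- ctrl.camera_model(name): a dict with "camera_matrix" (3x3 intrinsics, pixels), "rvec" (rotation vector, rad) and "tvec" (3), from world to camera coordinates, as OpenCV has them; the wrist camera has in their place "tool_from_camera" (4x4, takes a point from camera to tool coordinates, whose origin is the TCP and whose axes are the flange's). Camera axes: x right, y down, z forward; pixel columns grow to the right and rows downward; lengths in m; the calibration is good to about 2 mm. A picture is of the moment at which its call begins: read the wrist's pose just before it. camera_model takes no time and is no camera call.
A pose or a line that the arm cannot do raises ctrl.IKError and nothing moves.
- ctrl.hand_in(): hands the job in; it is judged then, once.
Trained networks look in the newest picture that a camera, given by its name, has taken for a name from the list of things; names that differ only in an ending like _2 or _b are one class to them, and where a whole thing is asked for, a point or a joint stands for the part that bears it (a point fixed in the world has none). Each returns a list of dicts, best first, with "score" (0 to 1); they miss things now and then, are a little off and sometimes report something else, mostly with a low value. They report only what shows in the picture. A call takes as long as a camera call. They do not tell look-alikes from the thing itself.
- ctrl.recognise(name, camera): "extent" ([centre column, centre row, width, height] in pixels, round what is visible of it).
- ctrl.trace(name, camera): "pixels" (400x640 bool, what is visible of it) and "extent" ([centre column, centre row, width, height] in pixels, round what is visible of it).
- ctrl.mark_of(name, camera): "xy" ([column, row] in pixels: a listed point, or the origin of a listed thing).
The state is a dict: "clock": time; "joint_pos": joint angles; "joint_velocities": joint speeds; "joint_efforts": joint torques, N m; "position": TCP position; "ee_rot": TCP orientation; "force": force on the tool from outside, world axes, zero at the start; "torque": the same for the moment, N m; "gripper_width": finger opening in m; "grasp_force": force on a finger pad.
Only numpy, scipy, OpenCV 4.12 (cv2) and the standard library are available. Lean on these libraries where they do the work, as an engineer would, in place of code of your own. Each camera call takes 0.05 s, during which the arm holds its last target. There are 200 camera calls.

## Working session

There is one attempt and no reset: what is moved stays moved. The work goes in short steps, each a Python script; the robot and the scene stay as the last script left them, time stands still between calls to the robot, and variables do not carry over. Pictures are saved under pics/ and viewed, at most 10 in all, crops included, and the job is handed in when it is done.

```bash
mkdir -p pics
cat > h.py <<'E'
import numpy as np, cv2
from cell import ctrl
from scipy.spatial.transform import Rotation as R
def cam(name):
    m=ctrl.camera_model(name);K=np.array(m["camera_matrix"])
    if name=="wrist":
        s=ctrl.state();T=np.eye(4);T[:3,:3]=R.from_quat(s["ee_rot"]).as_matrix();T[:3,3]=s["position"]
        return K,T@np.array(m["tool_from_camera"])
    Rm=cv2.Rodrigues(np.array(m["rvec"],float))[0];T=np.eye(4);T[:3,:3]=Rm.T;T[:3,3]=-Rm.T@np.array(m["tvec"],float).ravel()
    return K,T
def ray(K,T,uv):
    d=T[:3,:3]@np.linalg.inv(K)@np.array([uv[0],uv[1],1.]);return T[:3,3],d
def atz(K,T,uv,z):
    o,d=ray(K,T,uv);return o+d*(z-o[2])/d[2]
def tri(rays):
    A=0;b=0
    for o,d in rays:
        d=d/np.linalg.norm(d);P=np.eye(3)-np.outer(d,d);A=A+P;b=b+P@o
    x=np.linalg.solve(A,b);return x,[np.linalg.norm(np.cross(d/np.linalg.norm(d),x-o)) for o,d in rays]
def down(yaw): # tool y axis at yaw+90deg (world), z down
    return (R.from_euler('z',yaw)*R.from_euler('x',np.pi)).as_quat()
def save(n,img): cv2.imwrite(f'pics/{n}.png',img[:,:,::-1])
E
python3 - <<'E'
from h import *
for c in ("top","side"):
    im,d=ctrl.read_camera(c);save(c+'0',im);np.save(c+'_d.npy',d)
    K,T=cam(c);print(c,T[:3,3].round(3))
    for n in ["tail","marker","nose","pin","holder","fixture","stand","mirror","flux_jar","steel_cup","fire_brick"]:
        for r in ctrl.mark_of(n,c)[:4]: print(n,round(r["score"],2),np.round(r["xy"],1),atz(K,T,r["xy"],{"tail":.046,"marker":.08,"pin":.075,"nose":.012}.get(n,0)).round(3))
print(ctrl.state()["clock"],ctrl.state()["ee_rot"])
E
```

```text
top [0.255 0.002 1.176]
tail 0.78 [361.7 200.8] [ 0.45  -0.131  0.046]
tail 0.68 [422.1 211.3] [ 0.423 -0.295  0.046]
tail 0.62 [180.9 324.3] [0.121 0.341 0.046]
tail 0.43 [242.8 135.5] [0.632 0.2   0.046]
marker 0.96 [425.9 234.8] [ 0.356 -0.294  0.08 ]
marker 0.74 [363.5 165.5] [ 0.54  -0.133  0.08 ]
marker 0.69 [194.1 279.3] [0.236 0.304 0.08 ]
marker 0.25 [288.2 140.3] [0.609 0.07  0.08 ]
nose 0.9 [417.1 256.6] [ 0.302 -0.286  0.012]
nose 0.86 [361.5 145.5] [ 0.617 -0.136  0.012]
nose 0.59 [295.  137.2] [0.64  0.055 0.012]
nose 0.57 [220.3 250.1] [0.315 0.255 0.012]
pin 0.57 [243.7 137.3] [0.617 0.192 0.075]
holder 0.72 [361.5 183. ] [ 0.51  -0.137  0.   ]
holder 0.69 [416.9 228.4] [ 0.381 -0.291  0.   ]
holder 0.66 [201.5 294. ] [0.196 0.303 0.   ]
holder 0.44 [245.2 134.7] [0.65  0.201 0.   ]
fixture 0.97 [361.8 172.1] [ 0.542 -0.138  0.   ]
stand 0.82 [289.5 139.8] [0.636 0.072 0.   ]
mirror 0.83 [288.5 142.4] [0.628 0.074 0.   ]
flux_jar 0.82 [187.6 117.7] [0.7   0.371 0.   ]
steel_cup 0.74 [189.3 213.7] [0.416 0.35  0.   ]
steel_cup 0.38 [291.7 139.1] [ 0.638  0.065 -0.   ]

[... 537 characters left out ...]
51 0.012]
nose 0.77 [379.2 169. ] [ 0.305 -0.274  0.012]
nose 0.67 [286.6 176. ] [ 0.608 -0.133  0.012]
pin 0.63 [241.3 228.6] [0.611 0.193 0.075]
holder 0.79 [356.  165.9] [ 0.392 -0.281  0.   ]
holder 0.75 [379.7 321.7] [0.192 0.308 0.   ]
holder 0.61 [313.  182.8] [ 0.513 -0.14   0.   ]
fixture 0.59 [304.3 179.2] [ 0.548 -0.149  0.   ]
stand 0.74 [255.7 213.7] [ 0.638  0.062 -0.   ]
mirror 0.84 [253.1 215.9] [0.642 0.073 0.   ]
flux_jar 0.88 [184.1 287.2] [0.7   0.369 0.   ]
steel_cup 0.68 [289.1 308.3] [0.415 0.342 0.   ]
fire_brick 0.96 [314.4 144.9] [ 0.581 -0.364  0.   ]
fire_brick 0.41 [284.5 308.5] [0.426 0.346 0.   ]
1.2 [9.73335428e-01 2.29386450e-01 1.00526694e-05 2.38453660e-05]
```

```bash
python3 -c "
import cv2
a=cv2.imread('pics/top0.png')[60:350,140:500];b=cv2.imread('pics/side0.png')
cv2.imwrite('pics/topc.png',cv2.resize(a,None,fx=2,fy=2))"
```

```text
(no output)
```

View pics/topc.png

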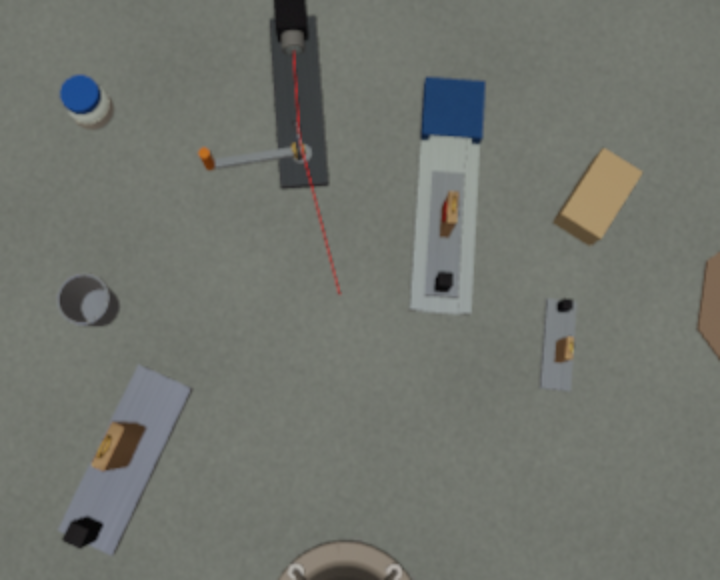

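View pics/side0.png

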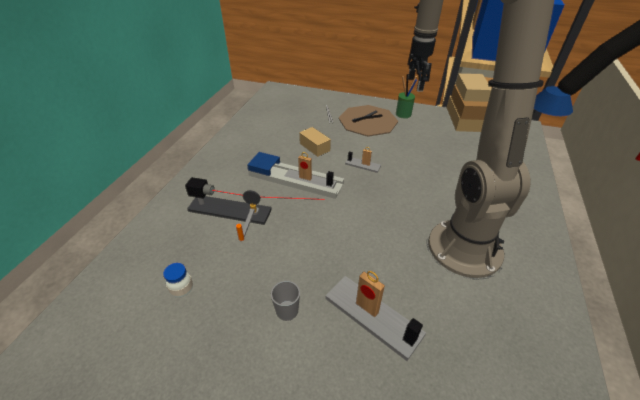

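The holder in the channel (top crop 361,200) is the middle-sized one, and the pin is at about (0.615, 0.195). Next I'll take wrist views of the channel and the mirror.

Run:
```python
from h import *
import pickle
views=[("f1",[.45,-.20,.34]),("f2",[.52,-.08,.34]),("m1",[.56,.08,.34]),("m2",[.60,.16,.34])]
D={}
for k,p in views:
    ctrl.move_to(p,down(0.)); K,T=cam("wrist"); im,d=ctrl.read_camera("wrist");save(k,im)
    D[k]=(K,T,im,d)
    r={}
    for n in (["tail","marker","nose","fixture"] if k[0]=="f" else ["pin","mirror","stand"]):
        r[n]=ctrl.mark_of(n,"wrist")[:2]
        print(k,n,[(round(q["score"],2),np.round(q["xy"],1).tolist(),atz(K,T,q["xy"],{"tail":.046,"marker":.08,"pin":.075,"nose":.012}.get(n,0)).round(4).tolist()) for q in r[n]])
    D[k]+=(r,)
pickle.dump(D,open('D.pkl','wb'))
print(ctrl.state()["clock"])
cv2.imwrite('pics/w4.png',cv2.resize(np.vstack([np.hstack([D[a][2],D[b][2]]) for a,b in(("f1","f2"),("m1","m2"))]),(800,500),interpolation=cv2.INTER_AREA)[:,:,::-1])
```

```text
f1 tail [(0.76, [399.8, 175.3], [0.4231, -0.2991, 0.046]), (0.66, [267.4, 155.4], [0.4489, -0.1318, 0.046])]
f1 marker [(0.97, [396.9, 225.6], [0.3681, -0.2921, 0.08]), (0.62, [258.5, 74.5], [0.5427, -0.133, 0.08])]
f1 nose [(0.97, [271.4, 13.2], [0.6138, -0.1401, 0.012]), (0.76, [21.2, 236.8], [0.3221, 0.2421, 0.012])]
f1 fixture []
f2 tail [(0.92, [363.5, 208.9], [0.4485, -0.1331, 0.046]), (0.68, [483.9, 224.9], [0.426, -0.2951, 0.046])]
f2 marker [(0.7, [369.1, 140.5], [0.5434, -0.132, 0.08]), (0.69, [484.1, 274.3], [0.3713, -0.2882, 0.08])]
f2 nose [(0.77, [374.2, 79.5], [0.6101, -0.1442, 0.012]), (0.69, [455.9, 285.9], [0.3098, -0.2849, 0.012])]
f2 fixture []
m1 pin [(0.91, [219.9, 111.2], [0.6153, 0.1942, 0.075])]
m1 mirror [(0.87, [335.6, 87.4], [0.6407, 0.0629, 0.0])]
m1 stand [(0.56, [334.1, 88.1], [0.6398, 0.0648, 0.0])]
m2 pin [(0.97, [295.4, 144.4], [0.618, 0.1924, 0.075]), (0.72, [567.8, 208.8], [0.5399, -0.1387, 0.075])]
m2 mirror [(0.86, [396.0, 122.4], [0.6358, 0.0627, 0.0])]
m2 stand [(0.82, [393.9, 118.8], [0.6405, 0.0659, 0.0]), (0.43, [200.5, 263.6], [0.421, 0.3507, 0.0])]
5.2333
```

View pics/w4.png

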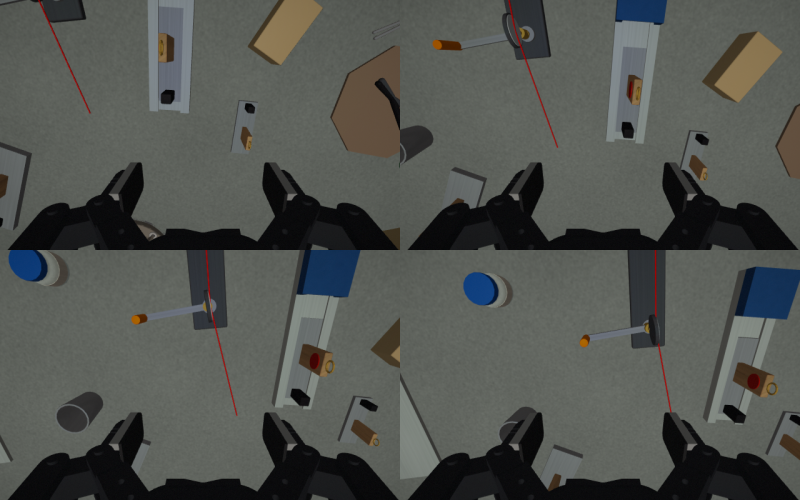

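Run:
```python
from h import *
import pickle
D=pickle.load(open('D.pkl','rb'))
def cloud(K,T,d):
    v,u=np.nonzero(d>0);z=d[v,u];P=np.c_[(u-K[0,2])/K[0,0]*z,(v-K[1,2])/K[1,1]*z,z]
    return P@T[:3,:3].T+T[:3,3]
C={k:cloud(*D[k][:2],D[k][3]) for k in D}
K,T=cam("top");C["top"]=cloud(K,T,np.load('top_d.npy'))
def box(P,lo,hi): return P[np.all((P>lo)&(P<hi),1)]
for k,P in C.items():
    if k[0]!='m':
        a=box(P,[.36,-.22,.016],[.69,-.06,.030]); b=box(P,[.42,-.16,.06],[.48,-.10,.075]); hd=box(P,[.6,-.25,.044],[.8,-.05,.056])
        if len(a)>20: print(k,'chan',len(a),cv2.minAreaRect(a[:,:2].astype(np.float32)))
        if len(b): print(k,'tailtop',len(b),((b[:,:2].min(0)+b[:,:2].max(0))/2).round(4),np.median(b,0).round(4))
        if len(hd)>20: print(k,'hood',len(hd),cv2.minAreaRect(hd[:,:2].astype(np.float32)))
    p=box(P,[.58,.16,.086],[.66,.23,.096])
    if len(p): print(k,'pintop',len(p),((p[:,:2].min(0)+p[:,:2].max(0))/2).round(4),np.median(p,0).round(4))
    q=box(P,[.58,.02,.06],[.7,.12,.106])
    if len(q): print(k,'mirror',len(q),cv2.minAreaRect(q[:,:2].astype(np.float32)))
    c=box(P,[.75,-.02,.095],[.9,.15,.112])
    if len(c)>20: print(k,'camtop',len(c),cv2.minAreaRect(c[:,:2].astype(np.float32)))
    s=box(P,[.5,0,.004],[.9,.115,.03])
    if len(s)>20: print(k,'base',np.median(s[:,2]),cv2.minAreaRect(s[:,:2].astype(np.float32)))
near={"tail":[.45,-.133,.046],"marker":[.543,-.132,.08],"nose":[.612,-.14,.012],"pin":[.616,.193,.075]}
S={c:cam(c) for c in("top","side")}
px={"tail":[(361.7,200.8),(326.8,175.8)],"marker":[(363.5,165.5),(305.4,166.8)],"nose":[(361.5,145.5),(286.6,176.)],"pin":[(243.7,137.3),(241.3,228.6)]}
for n in near:
    rs=[];rw=[]
    for k in D:
        for q in D[k][4].get(n,[]):
            if np.linalg.norm(atz(*D[k][:2],q["xy"],near[n][2])-near[n])<.05: rw.append(ray(*D[k][:2],q["xy"]))
    rs=[ray(*S[c],u) for c,u in zip(S,px[n])]
    print(n,tri(rw)[0].round(4),tri(rw+rs)[0].round(4),np.round(tri(rw+rs)[1],4))
```

```text
f1 chan 9900 ((0.5199545621871948, -0.13747835159301758), (0.08533378690481186, 0.2156486064195633), 86.20178985595703)
f1 tailtop 294 [ 0.4502 -0.1337] [ 0.4513 -0.134   0.0688]
f1 mirror 152 ((0.5985957980155945, 0.05551239103078842), (0.037758421152830124, 0.00988335907459259), 29.257915496826172)
f1 base 0.016900140774183725 ((0.5897790789604187, 0.07835754752159119), (0.07689572870731354, 0.1372087597846985), 47.69438552856445)
f2 chan 9489 ((0.549231231212616, -0.13956540822982788), (0.0853019505739212, 0.27443668246269226), 86.22653198242188)
f2 tailtop 267 [ 0.4505 -0.1328] [ 0.4518 -0.1324  0.0685]
f2 hood 2708 ((0.6748192310333252, -0.14786872267723083), (0.08516969531774521, 0.03607010468840599), 86.46014404296875)
f2 pintop 231 [0.6155 0.1925] [0.6159 0.1909 0.0908]
f2 mirror 1180 ((0.6307317018508911, 0.0646073967218399), (0.1038338914513588, 0.013202010653913021), 10.62131118774414)
f2 base 0.01692944592395712 ((0.6474507451057434, 0.05635479465126991), (0.10730742663145065, 0.08848749101161957), 5.305418968200684)
m1 pintop 182 [0.6162 0.1928] [0.6164 0.1921 0.0907]
m1
[... 940 characters left out ...]
4686927795, 0.06709173321723938), (0.11857648938894272, 0.012267673388123512), 10.351911544799805)
top camtop 332 ((0.8072048425674438, 0.08102347701787949), (0.08000746369361877, 0.04382186755537987), 6.924594402313232)
top base 0.015369034538101789 ((0.7013741135597229, 0.05803453177213669), (0.3961469829082489, 0.1127493754029274), 0.17000342905521393)
tail [ 0.4498 -0.1326  0.0499] [ 0.4526 -0.1312  0.0531] [0.003  0.0017 0.0038 0.0076]
marker [ 0.5429 -0.1324  0.0768] [ 0.5413 -0.1332  0.0699] [0.0027 0.0007 0.002  0.0043]
nose [ 0.6102 -0.1422  0.0286] [ 0.6135 -0.1401  0.0082] [0.0011 0.0057 0.0059 0.003 ]
pin [0.6168 0.1929 0.0767] [0.6157 0.1927 0.0733] [0.002  0.002  0.0022 0.0038]
```

Run:
```python
from h import *
th=np.deg2rad(-3.8);u=np.array([np.cos(th),np.sin(th),0]);q=down(th)
t=np.array([.4503,-.1330,.056])
ctrl.move_to(t+[0,0,.10],q);ctrl.set_gripper(.06)
print(ctrl.move_linear(t,.12,stop_force=15))
ctrl.set_gripper(0);s=ctrl.state();print(s["clock"],s["gripper_width"],s["grasp_force"],s["position"],s["force"])
p0=np.array(s["position"])
print(ctrl.move_linear(p0+u*.125,.04,stop_force=12))
s=ctrl.state();print(s["clock"],np.dot(np.array(s["position"])-p0,u),s["position"],s["force"])
```

```text
False
8.4417 0.019367840315151853 59.84186589717865 [ 0.45095222 -0.13296699  0.05672186] [-0.76360944  1.76770572  3.8744461 ]
True
10.375 0.07988787969959592 [ 0.53064521 -0.13855139  0.05674846] [-2.28420743 -0.39861759  4.14471019]
```

Run:
```python
from h import *
th=np.deg2rad(-3.8);u=np.array([np.cos(th),np.sin(th),0])
for f in (15,20):
    p0=np.array(ctrl.state()["position"])
    r=ctrl.move_linear(p0+u*.02,.02,stop_force=f)
    s=ctrl.state();print(r,s["clock"],np.dot(np.array(s["position"])-p0,u),s["position"],s["force"],s["gripper_width"])
```

```text
True 10.825 9.155846934726547e-05 [ 0.53074697 -0.13840088  0.05672384] [-1.57044091  0.41849963  4.32688908] 0.01957196612410652
True 11.325 0.00010271322681860145 [ 0.53085329 -0.13835001  0.05664008] [-0.68204361  0.02598787  3.71678577] 0.018995689196057843
```

Seated: travel was 79.9 mm, and repeat pushes at 15 and 20 N moved it only 0.1 mm each. Next I'll release it and measure the marker.

Run:
```python
from h import *
th=np.deg2rad(-3.8)
ctrl.set_gripper(.06);p=np.array(ctrl.state()["position"])
ctrl.move_linear(p+[0,0,.12],.2)
ctrl.move_to([.54,-.03,.34],down(0.));K,T=cam("wrist");im,d=ctrl.read_camera("wrist");save('after',im)
v,u=np.nonzero(d>0);z=d[v,u];P=np.c_[(u-K[0,2])/K[0,0]*z,(v-K[1,2])/K[1,1]*z,z]@T[:3,:3].T+T[:3,3]
box=lambda lo,hi:P[np.all((P>lo)&(P<hi),1)]
b=box([.49,-.17,.062],[.56,-.10,.075]);print('tailtop',len(b),((b[:,:2].min(0)+b[:,:2].max(0))/2).round(4),b[:,:2].min(0),b[:,:2].max(0))
# upright +y face around z .08 : channel frame
e=np.array([np.cos(th),np.sin(th)]);n=np.array([-e[1],e[0]]);c=np.array([.53,-.1383])
m=box([.56,-.17,.06],[.68,-.10,.105]);l=(m[:,:2]-c)@np.c_[e,n]
top=m[:,2]>.098
print('upright x',np.percentile(l[:,0],[1,50,99]).round(4),'y',np.percentile(l[:,1],[1,50,99]).round(4),'z',m[:,2].max())
# red pixels
R_,G,B=[im[v,u,i].astype(int) for i in range(3)];red=(R_>90)&(R_>2.5*G)&(R_>2.5*B)&np.all((P>[.56,-.17,.05])&(P<[.68,-.1,.11]),1)
print('red',red.sum(),((P[red].min(0)+P[red].max(0))/2).round(4),P[red].mean(0).round(4))
print(ctrl.mark_of("marker","wrist")[:2],ctrl.state()["clock"])
```

```text
tailtop 299 [ 0.5307 -0.1396] [ 0.52088246 -0.14983057] [ 0.54060395 -0.12937563]
upright x [0.0688 0.0906 0.1112] y [-0.0018  0.006   0.0082] z 0.10498358111678746
red 52 [ 0.6207 -0.1374  0.0931] [ 0.6206 -0.1375  0.0937]
[{'xy': [517.1, 283.6], 'score': 0.7}, {'xy': [424.0, 83.1], 'score': 0.64}] 13.45
```

Run:
```python
from h import *
pin=np.array([.6161,.1929]);piv=np.array([.6387,.0649])
a0=np.arctan2(*(pin-piv)[::-1]);r=np.linalg.norm(pin-piv);print(np.rad2deg(a0),r)
off=a0  # rest: tool y tangential => yaw = a0 
P=lambda a,z=.081:[*(piv+r*np.array([np.cos(a),np.sin(a)])),z]
ctrl.move_to(P(a0,.20),down(a0));ctrl.set_gripper(.05)
print(ctrl.state()["joint_pos"])
print(ctrl.move_linear(P(a0),.1,stop_force=12))
ctrl.set_gripper(0);s=ctrl.state();print(s["clock"],s["gripper_width"],s["grasp_force"],s["force"])
for k in range(1,8):
    a=a0+np.deg2rad(34.9)*k/7
    ctrl.move_linear(P(a),.05,rot=down(a))
s=ctrl.state();print(s["clock"],s["position"],P(a),s["force"],s["gripper_width"],s["joint_pos"])
for c in("top","side"):
    im,d=ctrl.read_camera(c);save(c+'1',im)
a=cv2.imread('pics/top1.png')[60:260,220:480];b=cv2.imread('pics/side1.png')[120:280,160:380]
cv2.imwrite('pics/both1.png',np.vstack([cv2.resize(a,(520,400),interpolation=cv2.INTER_CUBIC)[:300],cv2.resize(b,(520,378))[:300]]))
```

```text
100.01308683231412 0.12997984459138273
[ 0.06677709  0.62786072 -0.6696386   1.29044799  0.38411879  1.34951105
 -0.41850907]
False
16.575 0.014487938458109743 58.38182508945465 [-0.45457287 -0.59080274  2.21315031]
19.2 [0.548199   0.15748951 0.08155843] [np.float64(0.5469298958042267), np.float64(0.15694894337197415), 0.081] [2.23378228 0.75990824 5.15847966] 0.014948383425284754 [ 0.24037102  0.64699674 -0.8025071   1.6630491   0.5213463   1.05531573
  0.0584891 ]
```

View pics/both1.png

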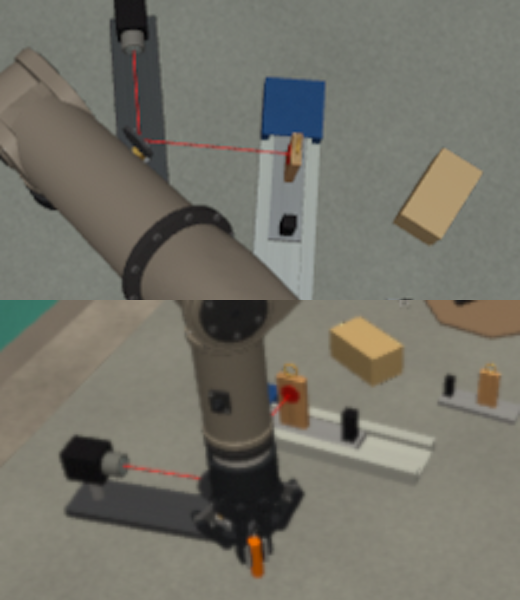

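The beam lands on or near the marker in both views (top crop about 288,152). Next I'll measure the beam offset.

```bash
cat > beam.py <<'E'
from h import *
def beam(tag,cands=(.6206,-.1365)):
    im,d=ctrl.read_camera("top");save(tag,im);K,T=cam("top")
    r,g,b=[im[:,:,i].astype(int) for i in range(3)];m=(r>g+35)&(r>b+35)
    v,u=np.nonzero(m);w=(r-(g+b)/2)[v,u]
    X=np.array([atz(K,T,(i,j),.08) for i,j in zip(u,v)])[:,:2]
    k=(X[:,1]<.045)&(X[:,1]>-.115)&(X[:,0]>.57)&(X[:,0]<.67)
    p=np.polyfit(X[k,1],X[k,0],1,w=np.sqrt(w[k]));res=np.std(X[k,0]-np.polyval(p,X[k,1]))
    print('n',k.sum(),'res',res,'beam x at face',np.polyval(p,-.1295),np.polyval(p,-.1365),'x at pivot',np.polyval(p,.0649),'ang',np.rad2deg(np.arctan2(-1,-p[0])))
    k=(X[:,0]>.75*0+.66)&(X[:,0]<.77)&(X[:,1]>.04)&(X[:,1]<.1)
    if k.sum()>5:
        q=np.polyfit(X[k,0],X[k,1],1,w=np.sqrt(w[k]));print('in',k.sum(),np.rad2deg(np.arctan(q[0])),'y at .6387',np.polyval(q,.6387))
    for q in ctrl.mark_of("marker","top")[:4]: print('marker',q["score"],q["xy"],atz(K,T,q["xy"],.08))
    a=cv2.imread(f'pics/{tag}.png')[110:160,330:390];cv2.imwrite(f'pics/{tag}z.png',cv2.resize(a,(600,500),interpolation=cv2.INTER_NEAREST))
    return p
if __name__=="__main__": beam("b1");s=ctrl.state();print(s["position"],s["force"])
E
python3 beam.py
```

```text
n 99 res 0.001404478299254203 beam x at face 0.6222114027524774 0.6216155610343752 x at pivot 0.638758778466631 ang -94.865302986006
in 71 4.8271735364862804 y at .6387 0.06787434305322494
marker 0.91 [424.0, 233.1] [ 0.36015399 -0.28936244  0.08      ]
marker 0.75 [193.0, 281.3] [0.23125508 0.30628365 0.08      ]
marker 0.74 [364.4, 137.4] [ 0.61906387 -0.13627836  0.08      ]
[0.54830334 0.15754192 0.08156379] [2.37235298 0.65286355 6.44850731]
```

View pics/b1z.png

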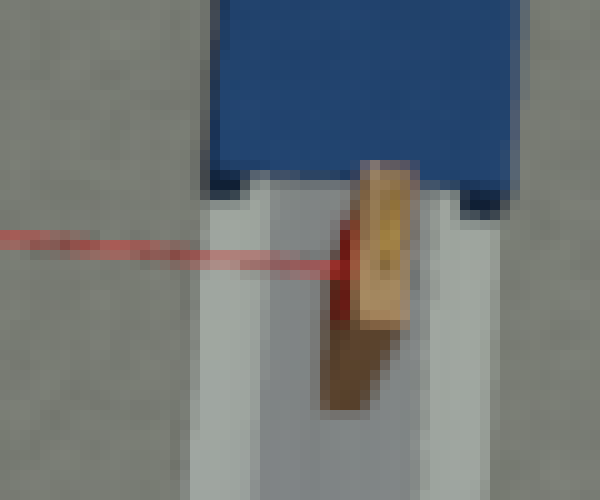

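The beam meets the marker at its centre: x is 0.622 against 0.620–0.621, and in the crop both sit at row 268. I'll do a short dwell to check it holds, then hand in.

Run:
```python
from beam import *
ctrl.dwell(.5);beam("b2");s=ctrl.state();print(s["position"],s["clock"])
print(ctrl.hand_in())
```

```text
n 97 res 0.0014036240729953433 beam x at face 0.6220772235639309 0.6214768392817506 x at pivot 0.6387507527719108 ang -94.90221489117515
in 71 4.827912292769889 y at .6387 0.0678735476516272
marker 0.94 [363.9, 135.7] [ 0.62386217 -0.13497129  0.08      ]
marker 0.91 [192.9, 279.4] [0.23602372 0.30681339 0.08      ]
marker 0.6 [422.0, 233.9] [ 0.35801038 -0.28405203  0.08      ]
marker 0.55 [363.4, 122.2] [ 0.66231403 -0.13402104  0.08      ]
[0.54832817 0.15754231 0.08157017] 20.0
the job is handed in; nothing more can be done
None
```

The job is handed in at about 20 s: the middle-sized holder is seated against its stop after sliding 80 mm, and the gripper is still holding the mirror with the beam within about 1–2 mm of the marker's centre; the arm did not go near the jar, cup or brick.

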